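Bin the used takeaway cup in the lever-lid bench bin

ROBOT

A 6-joint arm with a two-finger parallel gripper is mounted at the origin on the work surface. World frame = base frame: x ahead of the robot, y to its left, z up, the work surface at z = 0. Lengths are in mm, angles in rad, forces in N, time in s.
With the tool pointing down it reaches from about 350 to 875 mm from the base axis. Payload 4.2 kg.
Tool frame: the origin (TCP) lies at the very end of the fingers, on their centre line; the grasp point (between the pads) lies 19 mm behind it; z points along the fingers, y is the direction in which the jaws open and shut (so a half turn about z gives the same grasp; the last joint's range is limited). The gripper opens to 85 mm and grips with 20 to 120 N. Pads are 22 mm wide; open, the fingers measure 114 mm over their backs; the gripper's body (76 mm by 85 mm) begins 54 mm behind the grasp point. The pads swing forward as they close: fully open they stand 13 mm farther back than shut.
Start: joints at [-0.878, 0.385, 0.008, 0, -1.194, -0.259], TCP at [262.713, -567.081, 231.312] pointing down, gripper open.
Joint ranges: [-3.14, 3.14], [-1.21, 2.06], [-1.07, 1.41], [-3.16, 2.05], [-2.99, -0.16], [-3.1, 3.1]. Speed limits (rad/s): [2.79, 2.79, 3.14, 3.14, 3.14, 3.14].

INTERFACE

Orientations are given as a unit quaternion [x, y, z, w].
In Python, from bench import arm, optics, job gives the robot as it stands.
- The arm moves only by the tool send_rows, never from a script. Its argument "steps" is a list that holds one entry, the list of rows, each a list of 5 numbers: the shift along the tool's x, y, z in cm, then the turn about the tool's z in rad, then the opening, from 0 (shut) to 1 (fully open). A call has 1 to 10 rows; each row shifts and turns the pose as measured when the row begins, along the tool's axes as they then stand; what a row does not reach is not made up. A row lasts 1/12 s, in which the tool goes at most 41.7 mm and 7.16 degrees, less where a joint would pass 70% of its speed; a pose out of reach is approached as far as the arm can. A call with a gripper value outside its range is refused whole. The fingers move at their own pace and stop on an object; the grip force is fixed at half the most. Time passes only in rows, so rows that do not move let the fingers close. It gives the time, the measured TCP pose, the force and the opening at its end, in the units of the state.
- arm.read_state(): the state, without advancing time (a new reading comes with each control period).
- optics.get_image(name): name is "scene" or "top" or "wrist"; returns (picture, depth): 480x640x3 uint8, blue, green, red; 480x640 float32, mm along the optical axis (not along the pixel's ray), 0 where there is no reading.
- optics.get_calibration(name): a dict with "K" (3x3 intrinsics, pixels), "k1" (the pictures are not rectified: a ray, as slopes to the right and down, at radius r is drawn at 1 + k1 r^2 times it, then the intrinsics apply), "rvec" (rotation vector, rad) and "tvec" (3), from world to camera coordinates, as OpenCV has them; the wrist camera has in their place "hand_eye" (4x4, takes a point from camera to tool coordinates, whose origin is the TCP and whose axes are the flange's). Camera axes: x right, y down, z forward; pixel columns grow to the right and rows downward; lengths in mm; the calibration is good to about 2 mm. A picture is of the moment at which its call begins: read the wrist's pose just before it. get_calibration takes no time and is no camera call.
- job.job_done(): hands the job in, once; it reports no verdict.
The state is a dict: "clock": time; "joints": joint angles; "joint_vel": joint speeds; "joint_efforts": joint torques, N m; "position": TCP position; "ee_rot": TCP orientation; "contact_force": force on the tool from outside, world axes, zero at the start; "wrist_torque": the same for the moment, N m; "gripper_width": finger opening in mm.
Only numpy, scipy, OpenCV 4.12 (cv2) and the standard library are available. Lean on these libraries where they do the work, as an engineer would, in place of code of your own. Each camera call takes 0.05 s, during which the arm holds its last target. There are 200 camera calls.

TASK

Clear the used takeaway cup (brown sleeve, black lid) off the drip grate into the bench waste bin, without touching the bin's lid: press the bin's yellow lever right down until its catch holds the lid up by itself, drop the cup in, then press the green catch button so that the lid falls fully shut. Do not knock or shift anything else on the bar.

Things in the scene. Friction and masses are not known exactly. Their poses are not given: they have to be found in the camera images.
- bin: Fixed bench waste bin: steel shell 150 (x) by 170 (y) by 160 mm high, black liner, walls 4 mm, hinged lid on top. Origin on the counter under the shell's centre; -x is its front. A grey housing on the front spans x -75 to -155, y +-85, 112 mm high; yellow lever juts from it on the +y side, green button on top on the -y side. Either side of the grate, turned up to 0.2 rad.
- bin_mouth (a point): Centre of the bin's open mouth, level with the shell's rim, 160 mm above the counter (the lid lies over it when shut). Inside, the mouth is 142 mm (x) by 162 mm (y) and 156 mm deep.
- bin_lever (a joint): Lever angle in rad: 0 up (at rest), 0.5 fully down at a firm stop. Springs back up unless the catch holds it: the catch clicks in at about 0.45 and then holds it at about 0.42. Needs 4 to 6 N on the pad when pressed slowly (30 mm/s), 10 N or more if fast.
- lever_pad (a point): Centre of the top face of the lever's yellow pad, 46 (x) by 56 (y) by 8 mm; in the bin's frame 198 mm in front of the mouth's centre and 35 mm to +y. At rest 117 mm above the counter, front edge tilted up 0.2 rad; fully pressed it is 37 mm lower, moved under 5 mm horizontally, front edge tilted down 0.3 rad. The lever's shaft is 75 mm behind it.
- bin_catch (a joint): Catch button travel in m: 0 up (at rest), 0.008 fully pressed. Springs back. It moves down and up again by itself as the lever clicks past; pressed (6 mm or more) while the lever is held down, it lets lever and lid go.
- catch_top (a point): Centre of the top face of the round green catch button, 24 mm in diameter, on the housing's top, 135 mm in front of the mouth's centre and 50 mm to its -y side in the bin's frame, 126 mm above the counter at rest. Pressing it takes about 3 to 6 N, up to a firm stop 8 mm down.
- cup_mid (a point): Used takeaway cup: white tapered paper cup with a brown cardboard sleeve and a black plastic lid, standing upright on the grate; 69 mm high, 46 mm wide at the foot, 65 mm at the lid, 58 mm over the sleeve at half height. 25 g, rigid enough to be held. The point is its centre, half-way up.
- grate: Steel drip grate on the counter, fixed, 360 (x) by 170 (y) by 12 mm; the used cup, the milk jug and the espresso cup stand on it in a row along x, in any order, about 115 mm apart. Origin under its centre.
- knock_box: Round black knock box with a bar across, fixed, 160 mm wide, 140 mm high, on the other side of the grate from the bin. Not needed. Origin on the counter, at its centre.
- milk_jug: Loose steel milk jug, 80 mm wide, 88 mm high, handle on its +y side out to 70 mm. Leave standing. Origin at its foot.
- espresso_cup: Loose white ceramic cup, 62 mm wide, 58 mm high, handle on its +y side. Leave standing. Origin at its foot.
- tamper: Loose tamper with a dark wooden handle, 58 mm wide, 90 mm high, on a rubber mat to the left. Leave. Origin at its foot.
- portafilter: Loose portafilter with a black handle, about 210 mm long, 35 mm high, on the rubber mat to the left. Leave. Origin under its basket.
- clean_cups: Loose upside-down stack of clean white takeaway cups, 62 mm wide, 118 mm high, to the right. Leave. Origin at its foot.
- sugar_jar: Loose glass sugar jar, 72 mm wide, 110 mm high, to the right. Leave. Origin at its foot.
- timer: Loose white timer, 85 mm wide, 75 mm high, beyond the grate. Leave. Origin at its foot.
- bin_lid: Black plastic lid, 162 by 178 mm, 12 mm thick, top 172 mm above the counter when shut. Origin on its hinge axis (79 mm behind the mouth's centre, 163 mm high); it reaches 160 mm along its own -x; its z axis is vertical when shut, tilts to about 1.35 rad held up (3.2 x lever angle). Held up it rises to 325 mm behind the mouth: come from the front or above. Falls shut in about 0.7 s. Do not touch.

How it is judged (in metres and radians):
On the way, in this order (a step that is already met when the one before it is completed fails the run):
1. the lid is held up by the catch, with the hand off the lever (angle between bin_lid's own z axis and vertical above 1.1 rad and distance between the grasp point and lever_pad above 0.05 m), for 0.3 s.
2. the used cup lies in the bin while the lid is up (angle between bin_lid's own z axis and vertical above 1.1 rad and z of cup_mid in the frame of bin below 0.1 m and x of cup_mid in the frame of bin between -0.071 and 0.071 m and y of cup_mid in the frame of bin between -0.081 and 0.081 m), for 0.2 s.
At the end, for the whole second after the job is handed in: The used cup lies inside the bin (its centre within the shell and less than 100 mm above the counter), the lid is shut (under 0.06 rad), lever and catch button are back at rest (lever under 0.03 rad, button under 2 mm) (angle between bin_lid's own z axis and vertical below 0.06 rad and value of joint bin_lever below 0.03 rad and value of joint bin_catch below 0.002 m and z of cup_mid in the frame of bin below 0.1 m and x of cup_mid in the frame of bin between -0.071 and 0.071 m and y of cup_mid in the frame of bin between -0.081 and 0.081 m); the robot touches nothing.
It fails at once if the robot touches the lid (over 2 N) (contact force between any of the fingers, the arm and bin_lid above 2 N).
It fails at once if the milk jug or espresso cup is shifted more than 30 mm or tipped (distance of any of milk_jug, espresso_cup from where it was at the start of the episode above 0.03 m or angle between any of milk_jug, espresso_cup's own z axis and vertical above 0.35 rad).
It fails at once if another loose thing on the bar is shifted more than 30 mm (distance of any of tamper, portafilter, clean_cups, sugar_jar, timer from where it was at the start of the episode above 0.03 m).
It also fails if it takes over 61 s, if anything falls off the work surface, if the arm or the gripper's body presses on something with over 40 N, if the wrist force passes 120 N, or if a joint passes its speed limit or range.

## Working session

There is one attempt and no reset: what is moved stays moved. The work goes in short steps, Python scripts to look and compute and a tool call to move; the robot and the scene stay as the last step left them, time stands still between calls to the robot, and variables do not carry over. Pictures are saved under pics/ and viewed, about 8 in all and at most 12, crops included, and the job is handed in when it is done.

Besides the shell and the picture viewer there is one more tool, called after "Call:" as name([rows], argument=value, ...), one row to a line, values as JSON. send_rows: Moves the arm, as the interface text tells. Its arguments: {"type":"object","properties":{"steps":{"type":"array","items":{"type":"array","items":{"type":"array","items":{"type":"number"}}}}},"required":["steps"]}

```bash
mkdir -p pics; ls; python3 - <<'E'
from bench import arm, optics
import cv2, numpy as np, pickle
print(arm.read_state())
d={}
for n in("scene","top"):
    p,z=optics.get_image(n); d[n]=(p,z,optics.get_calibration(n)); cv2.imwrite(f"pics/{n}0.png",p); print(n,d[n][2])
pickle.dump(d,open("v0.pkl","wb"))
E
```

```text
pics
{'clock': 0.0, 'joints': array([-8.78397699e-01,  3.85576407e-01,  6.61384886e-03, -5.12758484e-04,
       -1.19399181e+00, -2.58621194e-01]), 'joint_vel': array([ 0.00147155,  0.00142999, -0.00084737, -0.0003522 ,  0.00144563,
        0.00055377]), 'joint_efforts': array([-5.97107628e-04, -3.92292523e+01,  1.88402814e+01,  4.18630779e+00,
       -4.60546813e-03, -9.14741179e-06]), 'position': array([ 262.4730856 , -566.56699616,  230.20287009]), 'ee_rot': array([-2.15099770e-01,  9.76591454e-01,  1.06840228e-03, -2.82112515e-04]), 'contact_force': array([-0.43816442,  0.11496986, -0.01017776]), 'wrist_torque': array([0.00899451, 0.0364038 , 0.02233899]), 'gripper_width': 85.43448231406452}
scene {'K': array([[558.63066555,   0.        , 320.32516197],
       [  0.        , 558.63066555, 235.05133608],
       [  0.        ,   0.        ,   1.        ]]), 'k1': 0.06049028645912264, 'rvec': array([ 0.97439142,  2.61323201, -0.84370599]), 'tvec': array([ 443.87098504, -275.79106528, 2090.24001017])}
top {'K': array([[463.51319297,   0.        , 313.10822208],
       [  0.        , 463.51319297, 236.98546623],
       [  0.        ,   0.        ,   1.        ]]), 'k1': -0.06447688150403316, 'rvec': array([ 2.10202597, -2.16081946,  0.19813176]), 'tvec': array([  46.19768155,  637.87321971, 1189.98839688])}
```

View pics/top0.png

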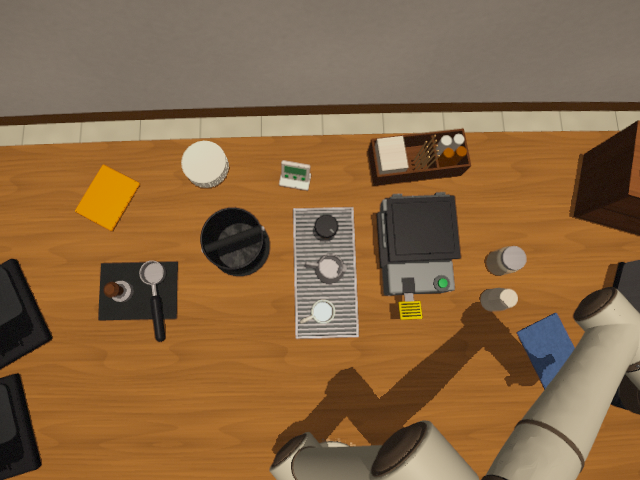

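View pics/scene0.png

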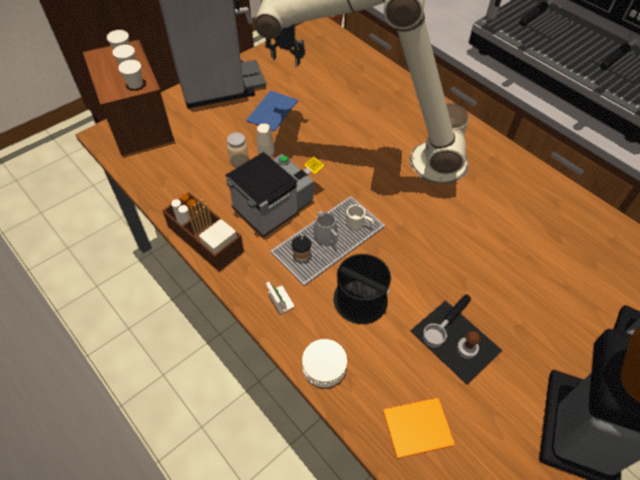

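The top view shows the cup's lid at (326,227), the jug at (329,268) and the espresso cup at (321,312). On the bin, the pad is at (410,310), the button at (443,283) and the lid around (423,228). The image's up direction is +x. The scene view agrees.

```bash
cat > h.py <<'E'
import cv2, numpy as np
def cloud(p,z,c,T=None):
    """world xyz per pixel; T = camera->world for wrist"""
    v,u=np.mgrid[:480,:640]; K=c["K"]; k=c["k1"]
    xd=(u-K[0,2])/K[0,0]; yd=(v-K[1,2])/K[1,1]; x,y=xd.copy(),yd.copy()
    for _ in range(8):
        s=1+k*(x*x+y*y); x,y=xd/s,yd/s
    P=np.stack([x*z,y*z,z],-1).astype(float)
    if T is None:
        R=cv2.Rodrigues(c["rvec"])[0]; W=(P-c["tvec"])@R
    else: W=P@T[:3,:3].T+T[:3,3]
    W[z==0]=np.nan
    return W
E
python3 - <<'E'
import pickle,numpy as np,cv2
from h import cloud
d=pickle.load(open("v0.pkl","rb"))
for n in("top","scene"):
    p,z,c=d[n]; W=cloud(p,z,c); hsv=cv2.cvtColor(p,cv2.COLOR_BGR2HSV); H,S,V=hsv[...,0],hsv[...,1],hsv[...,2]
    X,Y,Z=W[...,0],W[...,1],W[...,2]
    near=(X>300)&(X<900)&(Y>-420)&(Y<-0)
    def m(name,k):
        k=k&near; q=W[k]; 
        if len(q): print(n,name,len(q),"med",np.median(q,0).round(1),"mid",((np.percentile(q,2,0)+np.percentile(q,98,0))/2).round(1),"ext",(np.percentile(q,98,0)-np.percentile(q,2,0)).round(1))
        return q
    m("pad",(H>22)&(H<35)&(S>150)&(Z>80)&(Z<150))
    m("btn",(H>50)&(H<80)&(S>120)&(Z>100)&(Z<150))
    q=m("lid",(Z>160)&(Z<185)&(Y<-100)&(V<90))
    print("lid rect",cv2.minAreaRect(q[:,:2].astype(np.float32)))
    g=m("grate",(Z>6)&(Z<18)&(S<60)); print(cv2.minAreaRect(g[:,:2].astype(np.float32)))
    if n=="top":
      for nm,(u,v) in dict(cup=(326,227),jug=(329,268),esp=(321,312),hous=(420,280)).items(): print(nm,W[v,u].round(1))
    print("cuplid?");m("cuptop",(Z>74)&(Z<88)&(V<80)&(Y>-200)&(X>550))
E
```

```text
top pad 386 med [ 436.4 -207.9  117. ] mid [ 436.7 -207.9  116.9] ext [42.5 53.2 13.4]
top btn 72 med [ 500.5 -292.   126. ] mid [ 500.6 -292.5  125.3] ext [20.3 21.3 11.2]
top lid 4558 med [ 633.5 -237.7  170.8] mid [ 635.7 -238.7  170.1] ext [154.8 170.1  11.5]
lid rect ((638.9189453125, -236.39056396484375), (167.5049285888672, 184.36880493164062), 0.8742632269859314)
top grate 3068 med [538.7 -50.2  10.5] mid [550.7 -78.4  11.7] ext [345.9 152.6  10.7]
((551.6927490234375, -79.24364471435547), (158.40829467773438, 358.9501953125), 89.99994659423828)
cup [660.5  -6.1  80.7]
jug [558.6 -13.1  15.3]
esp [439.5  12.6  16. ]
hous [ 510.6 -239.   112.4]
cuplid?
top cuptop 353 med [670.4 -20.2  80.5] mid [729.9 -94.2  81. ] ext [317.1 187.1  12.3]
scene pad 177 med [ 438.6 -206.9  116.3] mid [ 438.6 -208.   116.3] ext [43.7 53.8 18. ]
scene btn 31 med [ 504.9 -291.3  125.4] mid [ 504.2 -290.8  124.9] ext [21.  18.6 12.7]
scene lid 2110 med [ 642.9 -232.   170.1] mid [ 639.9 -238.2  170.3] ext [157.6 171.3  16.6]
lid rect ((642.9368896484375, -237.0137481689453), (176.1421356201172, 193.0285186767578), 1.107383131980896)
scene grate 894 med [603.9 -62.9  10.1] mid [ 555.1 -136.2   11.7] ext [351.6 268.2  11.1]
((593.505859375, -157.9509735107422), (314.5128173828125, 441.5585021972656), 89.82801818847656)
cuplid?
scene cuptop 233 med [684.6 -27.3  79.7] mid [726.7 -83.5  80.8] ext [337.4 164.7  13. ]
```

```bash
python3 - <<'E'
import pickle,numpy as np,cv2
from h import cloud
from bench import optics
np.set_printoptions(suppress=True)
print(optics.get_calibration("wrist")["hand_eye"].round(3))
d=pickle.load(open("v0.pkl","rb"))
for n in("top","scene"):
    p,z,c=d[n]; W=cloud(p,z,c); X,Y,Z=np.moveaxis(W,-1,0)
    for nm,(x0,x1,za,zb) in dict(cup=(615,720,74,92),jug=(500,612,93,108),esp=(390,490,64,76)).items():
        k=(X>x0)&(X<x1)&(Y>-85)&(Y<60)&(Z>za)&(Z<zb); q=W[k]
        if len(q)>4: print(n,nm,len(q),np.median(q,0).round(1),"lo",np.percentile(q,1,0).round(1),"hi",np.percentile(q,99,0).round(1),"circ",cv2.minEnclosingCircle(q[:,:2].astype(np.float32)))
    k=(Y>40)&(Y<350)&(X>450)&(X<750)&(Z>125)&(Z<150); q=W[k]; print("knock",np.percentile(q,1,0).round(),np.percentile(q,99,0).round())
E
```

```text
[[  -0.      -0.963   -0.269   67.376]
 [   1.       0.      -0.001   -0.035]
 [   0.001   -0.269    0.963 -143.643]
 [   0.       0.       0.       1.   ]]
top cup 448 [665.2  -6.6  80.5] lo [635.5 -37.   74.5] hi [695.9  22.8  86.9] circ ((666.017578125, -6.712217330932617), 32.33955383300781)
top jug 122 [553.4 -22.7  98.6] lo [526.1 -53.9  93.1] hi [585.7  46.6 105.2] circ ((561.59619140625, -3.540546417236328), 52.99868392944336)
top esp 118 [439.8   8.5  69. ] lo [412.7 -22.8  64.2] hi [472.   47.5  74.1] circ ((437.77362060546875, 13.966529846191406), 37.6302375793457)
knock [552. 156. 125.] [704. 312. 143.]
scene cup 251 [667.8  -2.4  79.2] lo [639.4 -31.   74.3] hi [698.1  27.   87.7] circ ((668.7701416015625, -3.689879894256592), 33.64366149902344)
scene jug 82 [560.5 -19.7  97.2] lo [525.9 -49.7  93.5] hi [589.4  47.1 106.7] circ ((560.5928955078125, 0.044651031494140625), 51.52460861206055)
scene esp 71 [441.5  17.   67.7] lo [413.4 -19.9  64.1] hi [475.9  52.1  75.5] circ ((438.9965515136719, 16.752349853515625), 38.0472412109375)
knock [553. 159. 125.] [709. 314. 144.]
```

Call:
send_rows([
  [[0, 0, 0, 0.11, 0], [0, 0, 0, 0.11, 0], [0, 0, 0, 0.11, 0], [0, 0, 0, 0.1, 0], [0, 0, 0, 0, 0]],
])

```text
clock: 0.52
position: [261.8, -565.1, 227.0]
ee_rot: [0.008, 1.0, 0.004, -0.002]
contact_force: [0.2, 0.5, -0.2]
gripper_width: 25.6
```

Call:
send_rows([
  [[-1.75, 3.6, 0, 0, 0], [-1.75, 3.6, 0, 0, 0], [-1.75, 3.6, 0, 0, 0], [-1.75, 3.6, 0, 0, 0], [-1.75, 3.6, 0, 0, 0], [-1.75, 3.6, 0, 0, 0], [-1.75, 3.6, 0, 0, 0], [-1.75, 3.6, 0, 0, 0], [-1.75, 3.6, 0, 0, 0], [0, 0, 0, 0, 0]],
])

```text
clock: 1.35
position: [425.5, -230.9, 223.9]
ee_rot: [-0.002, 1.0, 0.006, -0.004]
contact_force: [-0.6, -0.0, -0.5]
gripper_width: 0.2
```

Call:
send_rows([
  [[-0.6, 1.2, 0.5, 0, 0], [-0.6, 1.1, 1, 0, 0], [0, 0, 3, 0, 0], [0, 0, 3, 0, 0], [0, 0, 1.3, 0, 0], [0, 0, 0, 0, 0]],
])

```text
clock: 1.85
position: [440.0, -202.1, 134.9]
ee_rot: [-0.015, 1.0, 0.005, -0.001]
contact_force: [-0.6, 0.1, 0.7]
gripper_width: 0.2
```

```bash
python3 - <<'E'
from bench import optics
import cv2,numpy as np
p,z=optics.get_image("scene"); a=cv2.resize(p[80:260,200:400],None,fx=2.2,fy=2.2)
p,z=optics.get_image("wrist"); b=cv2.resize(p,None,fx=.6,fy=.825)
b=cv2.resize(p,(528,396)); cv2.imwrite("pics/pad1.png",cv2.resize(np.hstack([a,b]),None,fx=.8,fy=.8))
E
```

```text
(no output)
```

View pics/pad1.png

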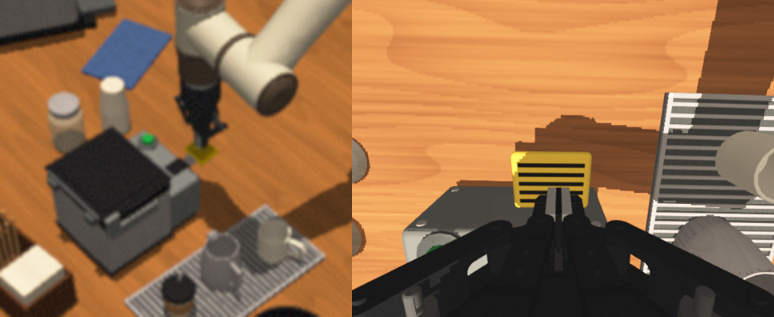

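The tip stands over the yellow pad, about 6 mm to the +y side of its centre. I'll correct that and press slowly.

Call:
send_rows([
  [[0.1, -0.6, 0.8, 0, 0], [0, 0, 0.25, 0, 0], [0, 0, 0.25, 0, 0], [0, 0, 0.25, 0, 0], [0, 0, 0.25, 0, 0], [0, 0, 0.25, 0, 0], [0, 0, 0.25, 0, 0], [0, 0, 0.25, 0, 0], [0, 0, 0.25, 0, 0], [0, 0, 0.25, 0, 0]],
])

```text
clock: 2.78
position: [443.4, -211.2, 111.3]
ee_rot: [-0.016, 1.0, 0.003, 0.006]
contact_force: [-2.5, 1.4, 7.5]
gripper_width: 0.0
```

Call:
send_rows([
  [[0, 0, 0.25, 0, 0], [0, 0, 0.25, 0, 0], [0, 0, 0.25, 0, 0], [0, 0, 0.25, 0, 0], [0, 0, 0.25, 0, 0], [0, 0, 0.25, 0, 0]],
])

```text
clock: 3.28
position: [442.1, -211.2, 100.5]
ee_rot: [-0.017, 1.0, 0.002, 0.004]
contact_force: [-2.7, 1.5, 6.8]
gripper_width: -0.3
```

Call:
send_rows([
  [[0.1, 0, 0.28, 0, 0], [0.1, 0, 0.28, 0, 0], [0, 0, 0.28, 0, 0], [0, 0, 0.28, 0, 0], [0, 0, 0.28, 0, 0], [0, 0, 0.28, 0, 0], [0, 0, 0.28, 0, 0], [0, 0, 0.28, 0, 0], [0, 0, 0.28, 0, 0]],
])

```text
clock: 4.03
position: [443.9, -211.6, 83.2]
ee_rot: [-0.021, 1.0, -0.0, 0.008]
contact_force: [-11.7, 9.3, 38.4]
gripper_width: -0.1
```

Call:
send_rows([
  [[0, 0, -0.5, 0, 0], [0, 0, -1, 0, 0], [0, 0, -2, 0, 0], [0, 0, -3, 0, 0], [0, 0, -4, 0, 0], [0, 0, -4, 0, 0], [0, 0, 0, 0, 0]],
])

```text
clock: 4.62
position: [440.4, -211.1, 230.0]
ee_rot: [-0.021, 1.0, 0.0, 0.004]
contact_force: [1.3, 0.2, -0.2]
gripper_width: 0.2
```

```bash
python3 - <<'E'
from bench import optics
import cv2,numpy as np
from h import cloud
p,z=optics.get_image("scene"); a=cv2.resize(p[60:280,200:440],None,fx=2,fy=2)
q,zq=optics.get_image("top"); b=cv2.resize(q[170:350,260:500],None,fx=2,fy=440/180); cv2.imwrite("pics/lid2.png",cv2.resize(np.hstack([a,b]),None,fx=.8,fy=.8))
W=cloud(q,zq,optics.get_calibration("top")); k=(W[...,0]>550)&(W[...,0]<760)&(W[...,1]<-150)&(W[...,1]>-330)&(W[...,2]>175); L=W[k]; print(len(L)); print(np.percentile(L,[1,50,99],axis=0).round(1))
E
```

```text
501
[[ 674.6 -323.8  180.2]
 [ 681.7 -231.   314.2]
 [ 708.  -150.2  322.2]]
```

View pics/lid2.png

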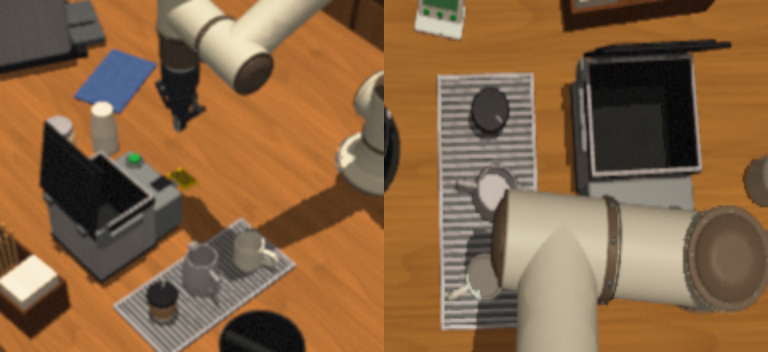

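The lid is held up, with its top edge at x≈675, z≈320, and the hand is off the lever. Before going near the lid I'll check the wrist's forward profile from the depth image.

```bash
python3 - <<'E'
from bench import optics,arm
import numpy as np
from h import cloud
q,z=optics.get_image("scene"); W=cloud(q,z,optics.get_calibration("scene"))
D=W-arm.read_state()["position"]
k=(abs(D[...,0])<110)&(abs(D[...,1])<200)&(D[...,2]>-5); D=D[k]
for a in range(0,400,25):
    s=D[(D[:,2]>=a)&(D[:,2]<a+25)]
    if len(s): print(a,len(s),"xmax",np.percentile(s[:,0],98).round(),"y",np.percentile(s[:,1],[2,98]).round())
E
```

```text
0 37 xmax 15.0 y [-17.  15.]
25 40 xmax 16.0 y [-29.  16.]
50 109 xmax 20.0 y [-46.  42.]
75 162 xmax 24.0 y [-61.  58.]
100 97 xmax 24.0 y [-17.  53.]
125 123 xmax 42.0 y [-20.  37.]
150 182 xmax 42.0 y [-19.  36.]
175 124 xmax 44.0 y [-18.  38.]
200 142 xmax 45.0 y [-19.  39.]
225 120 xmax 45.0 y [-19.  37.]
250 118 xmax 50.0 y [-30. 106.]
275 228 xmax 68.0 y [-17. 196.]
300 545 xmax 68.0 y [-14. 199.]
325 1350 xmax 55.0 y [-18. 199.]
350 837 xmax 37.0 y [-31. 199.]
375 401 xmax -39.0 y [139. 199.]
```

Call:
send_rows([
  [[0, 4, 0, 0.02, 1], [0, 4, 0, 0.02, 1], [0, 4, 0, 0, 1], [0, 4, 0, 0, 1], [-1, 4, 0, 0, 1], [-4, 0, 0, 0, 1], [-4, 0, 0, 0, 1], [-4, 0, 0, 0, 1], [-4, 0, 0, 0, 1], [0, 0, 0, 0, 1]],
])

```text
clock: 5.6
position: [599.2, 1.0, 193.9]
ee_rot: [-0.001, 1.0, 0.001, -0.023]
contact_force: [0.5, 0.2, -1.5]
gripper_width: 85.6
```

Call:
send_rows([
  [[-2.5, -0.4, 0, 0, 1], [-2.5, -0.3, 0, 0, 1], [-2, 0, 0.5, 0, 1], [0, 0, 1.5, 0, 1], [0, 0, 1.5, 0, 1], [0, 0, 0.5, 0, 1], [0, 0, 0, 0, 1]],
])

```text
clock: 6.18
position: [663.1, -7.1, 123.6]
ee_rot: [0.0, 0.999, -0.002, -0.041]
contact_force: [-0.5, -0.7, 0.0]
gripper_width: 85.5
```

```bash
python3 - <<'E'
from bench import optics,arm
import numpy as np,cv2
from scipy.spatial.transform import Rotation as R
from h import cloud
s=arm.read_state(); p,z=optics.get_image("wrist"); c=optics.get_calibration("wrist")
T=np.eye(4);T[:3,:3]=R.from_quat(s["ee_rot"]).as_matrix();T[:3,3]=s["position"]
W=cloud(p,z,c,T@c["hand_eye"]); X,Y,Z=np.moveaxis(W,-1,0)
print(s["position"].round(1),T[:3,:3].round(3))
k=(X>610)&(X<725)&(abs(Y+6)<60)&(Z>72)&(Z<88); q=W[k].astype(np.float32); print(len(q),np.percentile(q,[1,50,99],axis=0).round(1),cv2.minEnclosingCircle(q[:,:2]))
cv2.imwrite("pics/w3.png",p)
E
```

```text
[663.1  -7.1 123.6] [[-0.997  0.001 -0.083]
 [ 0.001  1.    -0.003]
 [ 0.082 -0.003 -0.997]]Traceback (most recent call last):
  File "<stdin>", line 9, in <module>
cv2.error: OpenCV(4.12.0) /io/opencv/modules/imgproc/src/shapedescr.cpp:201: error: (-215:Assertion failed) count >= 0 && (depth == CV_32F || depth == CV_32S) in function 'minEnclosingCircle'
```

```bash
python3 - <<'E'
from bench import optics,arm
import numpy as np,cv2
p,z=optics.get_image("wrist"); q,_=optics.get_image("scene")
cv2.imwrite("pics/w3.png",np.hstack([cv2.resize(p,(400,300)),cv2.resize(q[150:300,220:420],(400,300))]))
E
```

```text
(no output)
```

View pics/w3.png

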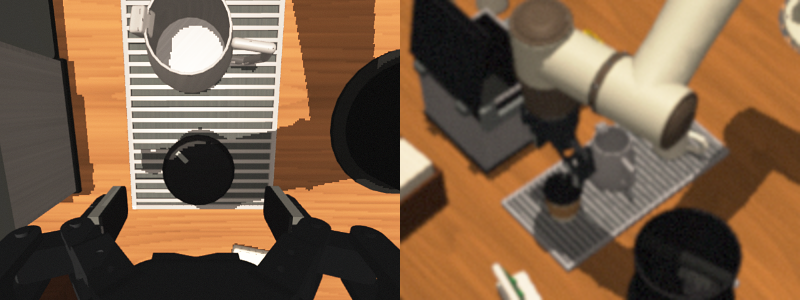

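Wrist view: the cup's lid at (198,170) is centred between the fingertips at about (120,200) and (273,200), and the jug is clear. I'll descend while correcting for the slight tilt.

Call:
send_rows([
  [[-0.2, 0.05, 1.5, 0, 1], [-0.2, 0.05, 1.5, 0, 1], [-0.2, 0, 1.5, 0, 1], [-0.2, 0, 1.5, 0, 1], [-0.2, 0, 1.2, 0, 1], [-0.1, 0, 0.8, 0, 1], [0, 0, 0, 0, 1]],
])

```text
clock: 6.92
position: [676.0, -5.0, 55.1]
ee_rot: [-0.001, 1.0, -0.0, -0.028]
contact_force: [-0.6, 0.4, 0.5]
gripper_width: 85.4
```

Call:
send_rows([
  [[0.3, 0, 0.8, 0, 1], [0.3, 0, 0.8, 0, 1], [0.2, 0, 0.6, 0, 1], [0, 0, 0.2, 0, 1], [0, 0, 0, 0, 1]],
])

```text
clock: 7.33
position: [667.1, -4.8, 32.3]
ee_rot: [-0.001, 1.0, -0.0, -0.025]
contact_force: [1.1, -0.3, 0.5]
gripper_width: 85.3
```

Call:
send_rows([
  [[0.1, 0, 0.5, 0, 1], [0, 0, 0, 0, 0.6], [0, 0, 0, 0, 0.3], [0, 0, 0, 0, 0], [0, 0, 0, 0, 0], [0, 0, 0, 0, 0], [0, 0, 0, 0, 0]],
])

```text
clock: 7.92
position: [666.7, -4.7, 27.9]
ee_rot: [-0.002, 1.0, -0.0, -0.024]
contact_force: [-0.2, 1.3, -0.6]
gripper_width: 59.7
```

Call:
send_rows([
  [[0, 0, -1, 0, 0], [0, 0, -2, 0, 0], [0, 0, -2.5, 0, 0], [0, 0, -2.5, 0, 0], [0, 0, -2.5, 0, 0], [0, 0, -2.5, 0, 0], [0, 0, -2.5, 0, 0], [0, 0, -2.5, 0, 0], [0, 0, -2, 0, 0], [0, 0, 0, 0, 0]],
])

```text
clock: 8.75
position: [676.1, -5.8, 243.1]
ee_rot: [-0.001, 1.0, -0.001, -0.024]
contact_force: [1.1, 0.1, 0.3]
gripper_width: 59.8
```

Call:
send_rows([
  [[2, 0, 0, 0, 0], [2, 0, -0.5, 0, 0], [2, 0, -0.5, 0, 0], [1, 0, 0, 0, 0], [0, 0, 0, 0, 0]],
])

```text
clock: 9.17
position: [603.7, -6.1, 258.9]
ee_rot: [-0.001, 1.0, 0.0, -0.022]
contact_force: [-0.1, -0.2, -0.0]
gripper_width: 59.9
```

Call:
send_rows([
  [[0, -2, 0, 0, 0], [0, -3, 0, 0, 0], [0, -3, 0, 0, 0], [0, -3, 0, 0, 0], [0, -3, 0, 0, 0], [0, -3, 0, 0, 0], [0, -3, 0, 0, 0], [0, -2, 0, 0, 0], [0, -1, 0, 0, 0], [0, 0, 0, 0, 0]],
])

```text
clock: 10.0
position: [607.4, -245.2, 256.3]
ee_rot: [-0.004, 1.0, 0.001, -0.022]
contact_force: [0.3, -0.5, -0.6]
gripper_width: 59.7
```

Call:
send_rows([
  [[0, 0, 1, 0, 0], [0, 0, 2, 0, 0], [0, 0, 2, 0, 0], [0, 0, 1.5, 0, 0], [0, 0, 0.5, 0, 0], [0, 0, 0, 0, 0]],
])

```text
clock: 10.5
position: [605.2, -238.9, 180.8]
ee_rot: [-0.006, 1.0, 0.002, -0.022]
contact_force: [-0.1, 0.1, 0.2]
gripper_width: 60.0
```

```bash
python3 - <<'E'
from bench import optics,arm
import numpy as np,cv2
p,z=optics.get_image("wrist"); q,_=optics.get_image("scene")
cv2.imwrite("pics/b4.png",np.hstack([cv2.resize(p,(400,300)),cv2.resize(q[110:260,180:380],(400,300))]))
E
```

```text
(no output)
```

View pics/b4.png

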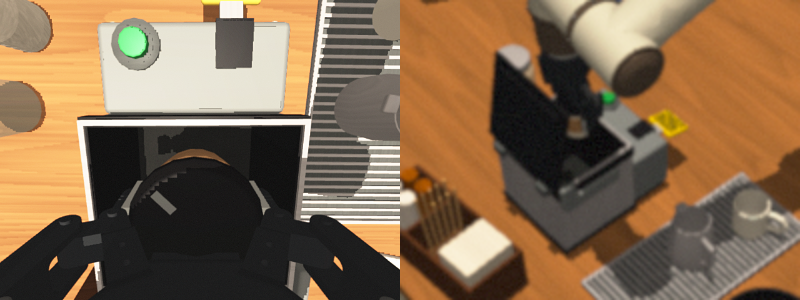

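The cup, lid-up at (197,215) in the wrist view, is centred in y between the mouth's side rims at (85..305) and sits behind the front rim. Releasing it now.

Call:
send_rows([
  [[0, 0, 0, 0, 0.9], [0, 0, 0, 0, 0.9], [0, 0, 0, 0, 0.9], [0, 0, 0, 0, 0.9], [0, 0, 0, 0, 0.9], [0, 0, -1.5, 0, 0.9], [0.5, 0, -3, 0, 0.9], [0.5, 0, -3, 0, 0.9], [0.5, 0, -1, 0, 0.9], [0, 0, 0, 0, 0.9]],
])

```text
clock: 11.43
position: [595.7, -239.7, 275.8]
ee_rot: [-0.006, 1.0, 0.0, -0.018]
contact_force: [0.2, 0.1, 0.4]
gripper_width: 76.9
```

```bash
python3 - <<'E'
from bench import optics,arm
import numpy as np,cv2
p,z=optics.get_image("wrist"); q,_=optics.get_image("scene")
cv2.imwrite("pics/b5.png",np.hstack([cv2.resize(p,(400,300)),cv2.resize(q[110:260,180:380],(400,300))]))
E
```

```text
(no output)
```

View pics/b5.png

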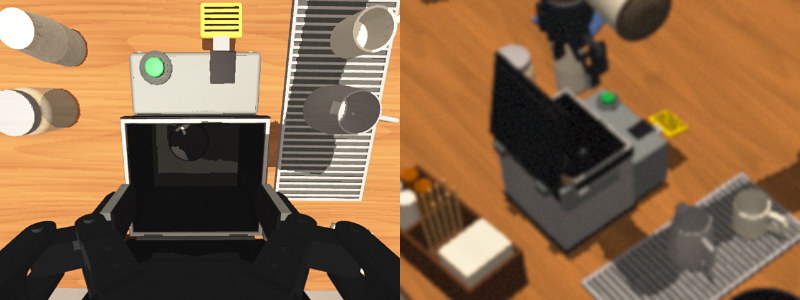

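The cup stands in the bin at (188,143) and the lid is still up. Next is the catch button.

Call:
send_rows([
  [[3, 0, 0, 0, 0], [3, -1, 0, 0, 0], [2, -2, 0, 0, 0], [1, -1.5, 0, 0, 0], [0, -0.5, 2, 0, 0], [0, 0, 3, 0, 0], [0, 0, 3, 0, 0], [0, 0, 2, 0, 0], [0, 0, 0, 0, 0]],
])

```text
clock: 12.28
position: [491.1, -288.9, 157.2]
ee_rot: [-0.006, 1.0, 0.006, -0.03]
contact_force: [-0.5, -0.4, -0.1]
gripper_width: 0.1
```

Call:
send_rows([
  [[-0.6, -0.15, 0.5, 0, 0], [-0.5, -0.1, 0.8, 0, 0], [0, 0, 0.8, 0, 0], [0, 0, 0, 0, 0]],
])

```text
clock: 12.62
position: [502.0, -291.2, 132.4]
ee_rot: [-0.006, 0.999, 0.006, -0.031]
contact_force: [-0.5, 0.0, -0.4]
gripper_width: 0.0
```

Call:
send_rows([
  [[0.1, 0, 0.4, 0, 0], [0.05, 0, 0.4, 0, 0], [0, 0, 0.4, 0, 0], [0, 0, 0.4, 0, 0], [0, 0, 0.35, 0, 0]],
])

```text
clock: 13.03
position: [501.7, -291.7, 117.9]
ee_rot: [-0.007, 1.0, 0.004, -0.028]
contact_force: [-5.3, 7.9, 24.4]
gripper_width: 0.3
```

Call:
send_rows([
  [[0, 0, 0.1, 0, 0], [0, 0, 0.1, 0, 0], [0, 0, -0.5, 0, 0], [0.3, 0, -1.5, 0, 0], [1, 0, -2.5, 0, 0], [1.5, 0, -3, 0, 0], [2, 0, -2, 0, 0], [2, 0, 0, 0, 0], [0, 0, 0, 0, 0], [0, 0, 0, 0, 0]],
])

```text
clock: 13.87
position: [438.2, -293.9, 222.7]
ee_rot: [-0.008, 1.0, 0.002, -0.024]
contact_force: [0.7, -0.3, 0.1]
gripper_width: 0.2
```

Call:
send_rows([
  [[0, 0, 0, 0, 0], [0, 0, 0, 0, 0], [0, 0, 0, 0, 0], [0, 0, 0, 0, 0], [0, 0, 0, 0, 0], [0, 0, 0, 0, 0], [0, 0, 0, 0, 0]],
])

```text
clock: 14.45
position: [439.7, -293.5, 219.3]
ee_rot: [-0.008, 1.0, 0.003, -0.027]
contact_force: [0.0, -0.1, -0.9]
gripper_width: 0.2
```

```bash
python3 - <<'E'
from bench import optics,arm
import numpy as np,cv2
from h import cloud
print(arm.read_state()["contact_force"].round(1))
p,z=optics.get_image("scene"); W=cloud(p,z,optics.get_calibration("scene")); X,Y,Z=np.moveaxis(W,-1,0)
q,zq=optics.get_image("top")
h=cv2.cvtColor(p,cv2.COLOR_BGR2HSV); H,S=h[...,0],h[...,1]
k=(X>570)&(X<700)&(Y<-165)&(Y>-315)&(Z>150); print("lid z",np.percentile(Z[k],[2,50,98]).round(1), "slope", np.polyfit(X[k],Z[k],1).round(3))
for nm,k in dict(pad=(H>22)&(H<35)&(S>150)&(Z>60)&(Z<150)&(X<480)&(X>400),btn=(H>50)&(H<80)&(S>120)&(Z>90)&(Z<150)&(X<540)).items(): print(nm,k.sum(),np.median(W[k],0).round(1))
cv2.imwrite("pics/end.png",np.hstack([cv2.resize(q,(400,300)),cv2.resize(p[80:280,180:447],(400,300))]))
E
```

```text
[ 0.  -0.1 -0.9]
lid z [163.1 171.6 178.3] slope [1.0000e-03 1.7071e+02]
pad 151 [ 437.4 -206.6  116.4]
btn 57 [ 496.  -280.3  118. ]
```

View pics/end.png

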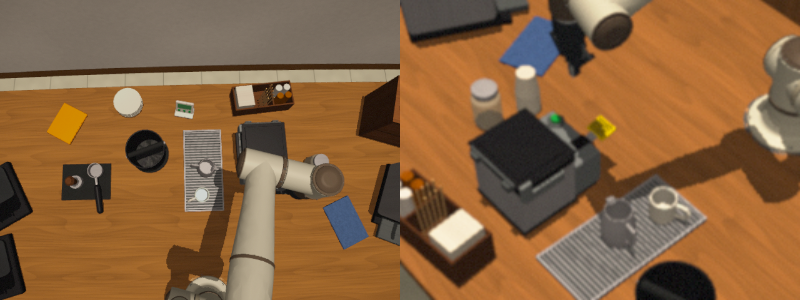

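Lid shut (z 171.6, flat), pad back at 116.4, jug and espresso cup in place. The button reading, 118 mm, disagrees with its rest height; the mask looks wider this time (57 pixels against 31), so I'll recheck it once before handing in.

```bash
python3 - <<'E'
from bench import optics,job
import numpy as np,cv2
from h import cloud
p,z=optics.get_image("scene"); W=cloud(p,z,optics.get_calibration("scene")); X,Y,Z=np.moveaxis(W,-1,0)
h=cv2.cvtColor(p,cv2.COLOR_BGR2HSV)
k=(h[...,0]>50)&(h[...,0]<80)&(h[...,1]>120)&(np.hypot(X-502,Y+292)<10)&(Z>100)&(Z<150)
print(k.sum(),np.percentile(Z[k],[5,50,95]).round(1)); b=np.median(Z[k])
if b>123: print(job.job_done())
E
```

```text
22 [116.7 125.8 127.9]
the job is handed in; nothing more can be done
None
```

The used cup is in the bin, the lid is shut and the job is handed in; the system gives no verdict. It took about 15 s of the 61 s allowed.

I pressed the lever to its stop, and the catch held the lid up with the hand off the lever. I then lifted the cup by its sleeve, lowered it at the mouth and let it fall in. Last, I pressed the green button to its stop and moved the hand clear.

**Last checks:**
- **Lid:** flat, top at 171.6 mm, against 172 mm when shut.
- **Lever pad:** back at 116.4 mm, against 117 mm at rest.
- **Button:** at 125.8 mm, against 126 mm at rest. A first reading of 118 mm disagreed; restricting it to the button's known position fixed that, and its mask had probably taken in stray pixels.
- **Cup:** standing in the bin when I last saw it, before the lid closed. I could not check it afterwards.
- **Milk jug and espresso cup:** standing in place to the eye in the last picture. I did not measure their shift.
- **Contact:** the hand was clear of everything, with about 1 N of residual force reading.

One depth check of the cup with the wrist camera returned no points. I used the top and scene camera positions instead, and the wrist picture showed the cup centred between the fingers.

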